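Hand over the cedar-ball dish

ROBOT

A 6-joint arm with a two-finger parallel gripper is mounted at the origin on the work surface. World frame = base frame: x ahead of the robot, y to its left, z up, the work surface at z = 0. Lengths are in m, angles in degrees, forces in N, time in s.
With the tool pointing down it reaches from about 0.375 to 0.9 m from the base axis. Payload 3.1 kg.
Tool frame: the origin (TCP) lies on the centre line of the jaws, within the pads' length; the fingertips stand 25 mm ahead of it and the grasp point (between the pads) lies 6 mm ahead of it; z points along the fingers, y is the line along which they close (so a half turn about z gives the same grasp; the last joint's range is limited). The gripper opens to 87 mm and grips with 3 to 60 N. Pads are 19 mm wide; open, the fingers measure 117 mm over their backs; the gripper's body (75 mm by 190 mm) begins 51 mm behind the grasp point.
Start: joints at [-79.555, 30.224, 82.088, -0, 67.689, -10.227], TCP at [0.221, -0.585, 0.248] pointing down, gripper open.
Joint ranges: [-176.69, 176.69], [-43.24, 126.21], [12.49, 139.97], [-82, 262], [0, 151.66], [-163.58, 163.58]. Speed limits (degrees/s): [159.86, 159.86, 180, 180, 180, 180].

INTERFACE

Orientations are given as a 3x3 rotation matrix whose columns are the frame's x, y, z axes.
In Python, from rig import * gives the robot as it stands.
- The arm moves only by the tool step_arm, never from a script. Its argument "steps" is a list of rows, each a list of 7 numbers: the shift along the tool's x, y, z normalised to -1 to 1, where 1 is 0.3 m, then the turn, a rotation vector about the tool's x, y, z normalised to -1 to 1, where 1 is 45 degrees, then the gripper's target within -1 to 1 (shut at 1, half-way at 0, fully open at -1). A call has 1 to 8 rows; each row is the pose to reach, as a shift and turn from the pose commanded when the call began, along the tool's axes at that moment; what a row does not reach only later rows make up. A row lasts 1/12 s, in which the tool goes at most 41.7 mm and 7.16 degrees, less where a joint would pass 70% of its speed; a pose out of reach is approached as far as the arm can. A call with a number of a shift or a turn outside -1 to 1 is refused whole. A call with a gripper value outside its range is refused whole. The fingers move at their own pace and stop on an object; the grip force is fixed at half the most. Time passes only in rows, so rows that repeat a pose let the fingers close. It gives the time, the measured TCP pose, the force, the opening and the grip force at its end, in the units of the state.
- read_state(): the state, without advancing time (a new reading comes with each control period).
- capture(name): name is "scene" or "top" or "wrist"; returns a dict with "image" (420x560x3 uint8, red, green, blue), "vertical_fov" (degrees; the focal length in pixels is half the picture's height over the tangent of half this angle, whatever the lens; pixels are square), "cx", "cy" (the principal point, pixels), "world_from_camera" (4x4, takes a point from camera to world coordinates); the wrist camera has in their place "T_tool_cam" (4x4, takes a point from camera to tool coordinates, whose origin is the TCP and whose axes are the flange's). Camera axes: x right, y down, z forward; pixel columns grow to the right and rows downward; lengths in m; the calibration is good to about 2 mm. A picture is of the moment at which its call begins: read the wrist's pose just before it. There is no depth.
- hand_in(): hands the job in; it is judged then, once.
The state is a dict: "time_s": time; "joint_positions": joint angles; "qvel": joint speeds; "tau": joint torques, N m; "position": TCP position; "tcp_rot": TCP orientation; "force": force on the tool from outside, world axes, zero at the start; "moment": the same for the moment, N m; "opening": opening from 0.0 (shut) to 1.0 (fully open); "grasp_force": force on a finger pad.
Only numpy, scipy, OpenCV 4.12 (cv2) and the standard library are available. Lean on these libraries where they do the work, as an engineer would, in place of code of your own. Each camera call takes 0.05 s, during which the arm holds its last target. There are 200 camera calls.

TASK

The closed pill organizer lies too tight against the handle of the glass dish for fingers to fit: set it down (no dropping) flat, lids up, in the large compartment of the wooden valet tray and let go. Then lift the dish by its handle, clear of the shelf before you turn it a quarter turn so that the handle points straight back at the robot's side and the bowl straight out over the room-side edge, and finish holding it still there, about 10 cm above the shelf, for me to take. Keep the dish level so that the loose cedar ball stays in its middle without being touched, and leave the tray, tie clip, hair tie dispenser and cologne bottle where they are.

Things in the scene. Friction and masses are not known exactly. Their poses are not given: they have to be found in the camera images.
- dish_handle (a point): Centre, half-way up, of the dish's handle: a level glass tab 26 mm wide, 12 mm thick, from 22 mm this side of the point (the bowl's rim) to 31 mm beyond (round end). 25 mm above the dish's underside, 82 mm from its axis. x points to the bowl, y across the tab, z up. Grip across the width, pads near the point, firmly (40 N or more): dish about 0.23 kg, mostly in the bowl.
- dish_center (a point): Middle of the round pale blue-green glass dish (120 mm across without handle, rim 31 mm high), on its inner surface, 16 mm above the underside. The hollow has a 140 mm radius: the ball rolls 2 mm per degree of tilt. x points from the handle through the middle; at the end it must point along shelf_near's x. At the start the handle points to the robot's left (+y), within about 15 degrees.
- ball_center (a point): Centre of the loose brown cedar ball, 38 mm across, about 12 g, that lies in the middle of the dish; 19 mm above dish_center.
- dish: The same glass dish as a whole, with its handle; origin on its axis at the underside of its foot, axes as for dish_center.
- ball: The same cedar ball; its origin is a point of its surface and turns with it, so use ball_center.
- organizer_center (a point): Centre, half-way up, of the closed white pill organizer: a bar 150 mm long (x), 34 mm wide (y), 26 mm high (z up, lids on top), about 0.09 kg. At the start it lies along the handle of the dish, on the side away from the robot, a few mm off it and reaching beyond its end; its middle is clear of the handle, to be gripped there across the width.
- organizer: The same pill organizer; origin at the centre of its underside.
- tray: Dark wooden valet tray, open on top, 200 mm (x) by 260 mm (y), 32 mm high, 0.8 kg, loose; origin at the centre of its underside. Walls 9 mm, floor 8 mm thick. A divider along y, 24 mm high, at x = +30 to +37 mm parts it into a large compartment (clear x -91 to +30 mm, y -121 to +121 mm) and a narrow one with the tie clip.
- tray_large (a point): Middle of the floor of the tray's large compartment, 8 mm above the tray's underside; axes as the tray's: the long side of the compartment runs along y.
- tie_clip: Steel tie clip, 55 by 7 by 9 mm, in the narrow compartment of the tray; origin at its underside.
- dispenser: Push dispenser full of hair ties: clear round tub 77 mm across, 112 mm high, with a white foot and push cap; origin at the centre of its underside.
- cologne: Square glass cologne bottle with black cap, 32 by 54 mm, 102 mm high; origin at the centre of its underside.
- shelf_near (a point): Fixed point on the top of the grey shelf, 0.42 m straight in front of the robot, z = 0. Its x points straight out to the room-side edge of the shelf, which lies opposite the robot 0.53 m farther on (world +x); y runs along that edge, to the robot's left.
There are look-alikes about, which are no part of the job. Leave any purple, red or yellow look-alike of the organizer alone.

How it is judged:
By the outcome, as a careful person would: the job done as asked, in the order asked, and still so for the second after the job is handed in, while the arm keeps its last pose, push and grip.
It also fails if it takes over 67 s, if anything falls off the work surface, if the arm or the gripper's body presses on something with over 40 N, if the wrist force passes 120 N, or if a joint passes its speed limit or range.

## Working session

There is one attempt and no reset: what is moved stays moved. The work goes in short steps, Python scripts to look and compute and a tool call to move; the robot and the scene stay as the last step left them, time stands still between calls to the robot, and variables do not carry over. Pictures are saved under pics/ and viewed, at most 10 in all, crops included, and the job is handed in when it is done.

Besides the shell and the picture viewer there is one more tool, called after "Call:" as a command line: name --pt "numbers of a row" for each row, then --argument value for the rest. step_arm: Moves the arm, as the interface text tells. Scaled input: -1 to 1 covers 0.3 m each way for a shift and 45 degrees each way for a turn. Its arguments: {"type":"object","properties":{"steps":{"type":"array"}},"required":["steps"]}

```bash
mkdir -p pics
cat > h.py <<'E'
from rig import *
import numpy as np, cv2
def cam(c):
    h,w=c["image"].shape[:2]; f=h/2/np.tan(np.radians(c["vertical_fov"]/2)); return f,c["cx"],c["cy"]
def ray(c,T,uv,z):
    f,cx,cy=cam(c); d=T[:3,:3]@np.array([(uv[0]-cx)/f,(uv[1]-cy)/f,1]); o=T[:3,3]; return o+d*(z-o[2])/d[2]
def proj(c,T,p):
    f,cx,cy=cam(c); q=np.linalg.inv(T)@np.append(p,1); return np.array([cx+f*q[0]/q[2],cy+f*q[1]/q[2]])
def wristT(s,c):
    T=np.eye(4);T[:3,:3]=s["tcp_rot"];T[:3,3]=s["position"];return T@np.array(c["T_tool_cam"])
def save(n,im,k=1): cv2.imwrite("pics/"+n+".png",cv2.resize(im[:,:,::-1],None,fx=k,fy=k))
E
python3 - <<'E'
from h import *
import pickle
s=read_state(); print(s)
for n in("top","scene"):
    c=capture(n); pickle.dump(c,open(n+".pkl","wb")); save(n,c["image"],1.42); print(n,{k:v for k,v in c.items() if k!="image"})
E
```

```text
{'time_s': 0.0, 'joint_positions': array([-7.95543221e+01,  3.02799616e+01,  8.21559448e+01, -1.47548843e-03,
        6.76900846e+01, -1.02280980e+01]), 'qvel': array([-0.02697726,  0.01971224, -0.07385796,  0.00514173, -0.02344314,
        0.03164851]), 'tau': array([ 1.69291252e-04, -4.40045285e+01, -1.76594263e+01,  6.32893690e-02,
        5.82353398e-02, -1.58233565e-04]), 'position': array([ 0.22054162, -0.58406749,  0.24656336]), 'tcp_rot': array([[ 9.35602334e-01,  3.53055370e-01, -4.22107465e-04],
       [ 3.53055432e-01, -9.35599917e-01,  2.15819415e-03],
       [ 3.67038325e-04, -2.16823882e-03, -9.99997582e-01]]), 'force': array([ 0.86563995, -0.07361677, -0.55188114]), 'moment': array([-0.0037444 ,  0.00790565, -0.01562216]), 'grasp_force': 0.0, 'opening': 1.0017174549060077}
top {'vertical_fov': 48.60853023735626, 'cx': 279.9761362280324, 'cy': 208.26216319288955, 'world_from_camera': array([[ 0.00588131, -0.99727262,  0.07357131,  0.5199882 ],
       [-0.99996876, -0.00547678,  0.00569898, -0.05633202],
       [-0.00528051, -0.07360253, -0.99727368,  1.35023936],
       [ 0.        ,  0.        ,  0.        ,  1.        ]])}
scene {'vertical_fov': 54.54813452529186, 'cx': 283.7169672797548, 'cy': 209.43151584774014, 'world_from_camera': array([[-0.76450674,  0.48529227, -0.42428864,  1.01515196],
       [ 0.64455084,  0.56615409, -0.51383243,  0.46630016],
       [-0.00914615, -0.66630396, -0.74562416,  0.7919082 ],
       [ 0.        ,  0.        ,  0.        ,  1.        ]])}
```

View pics/top.png

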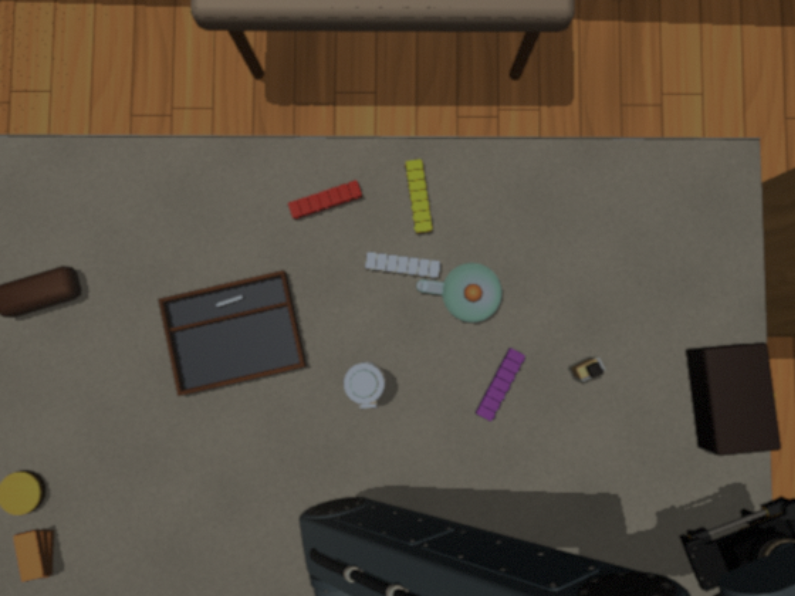

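View pics/scene.png

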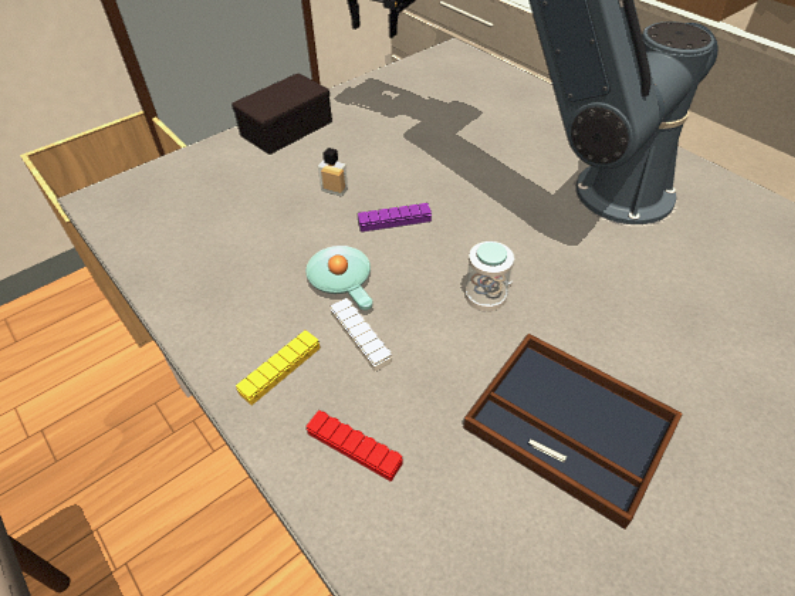

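The top view shows the white organizer at about (366–440, 265), the dish at (472, 293) with its handle to (418, 287), the tray with corners (160, 298), (285, 272), (304, 367), (180, 394), and the dispenser at (364, 384). The scene view shows the same arrangement, with the cologne clear of the work.

Run:
```python
from h import *
import pickle
c=pickle.load(open("top.pkl","rb")); T=c["world_from_camera"]; k=1.42
P=lambda u,v,z: ray(c,T,(u/k,v/k),z)
im=c["image"].astype(int); hsv=cv2.cvtColor(c["image"],cv2.COLOR_RGB2HSV)
# organizer white
m=((hsv[:,:,1]<50)&(hsv[:,:,2]>120)).astype(np.uint8)
roi=np.zeros_like(m); roi[172:200,250:315]=1; n,l,st,ce=cv2.connectedComponentsWithStats(m*roi); print(st)
i=1+np.argmax(st[1:,4]); r=cv2.minAreaRect(np.argwhere(l==i)[:,::-1].astype(np.float32)); b=cv2.boxPoints(r)
bp=np.array([ray(c,T,x,.026) for x in b]); print("org",bp.round(3),bp.mean(0))
for n,u,v,z in [("ball",472.5,293,.035),("dishc",472.5,293,.031),("hend",418,287,.031),("disp",364,384,.112),("cologne",595,370,.1)]: print(n,P(u,v,z).round(4))
tp=np.array([P(*x,.032) for x in [(160,298),(285,272),(304,367),(180,394)]]); print(tp.round(3),tp.mean(0), np.linalg.norm(tp-np.roll(tp,1,0),axis=1))
e=tp[0]-tp[3]+tp[1]-tp[2]; print("tray x ang",np.degrees(np.arctan2(e[1],e[0])))
```

```text
[[     0      0    560    420 234619]
 [   257    178     52     17    551]
 [   294    197     18      3     30]]
org [[ 0.676  0.018  0.026]
 [ 0.707  0.014  0.026]
 [ 0.688 -0.132  0.026]
 [ 0.657 -0.128  0.026]] [ 0.68190268 -0.05671703  0.026     ]
ball [ 0.6233 -0.1984  0.035 ]
dishc [ 0.6236 -0.1988  0.031 ]
hend [ 0.6351 -0.0897  0.031 ]
disp [0.4462 0.0123 0.112 ]
cologne [ 0.4743 -0.4212  0.1   ]
[[0.61  0.428 0.032]
 [0.664 0.178 0.032]
 [0.474 0.136 0.032]
 [0.419 0.382 0.032]] [0.54186943 0.28077273 0.032     ] [0.19609393 0.25561945 0.19405993 0.25131001]
tray x ang 12.920258145397208
```

Call:
step_arm --pt "0.687 -0.367 0 0 0 0 -0.3" --pt "0.687 -0.367 0 0 0 0 -0.3" --pt "0.687 -0.367 0 0 0 0 -0.3" --pt "0.687 -0.367 0 0 0 0 -0.3" --pt "0.687 -0.367 0 0 0 0 -0.3" --pt "0.687 -0.367 0 0 0 0 -0.3"

```text
time_s: 0.6
position: [0.3762, -0.405, 0.2471]
tcp_rot: [[0.935, 0.355, -0.0], [0.355, -0.935, 0.003], [0.001, -0.003, -1.0]]
force: [-0.4, -0.5, -0.2]
opening: 0.679
grasp_force: 0.0
```

Call:
step_arm --pt "0.687 -0.367 0 0 0 0 -0.3" --pt "0.687 -0.367 0 0 0 0 -0.3" --pt "0.687 -0.367 0 0 0 0 -0.3" --pt "0.687 -0.367 0 0 0 0 -0.3" --pt "0.687 -0.367 0 0 0 0 -0.3" --pt "0.687 -0.367 0 0 0 0 -0.3"

```text
time_s: 1.1
position: [0.5304, -0.2296, 0.2472]
tcp_rot: [[0.935, 0.355, 0.0], [0.355, -0.935, 0.002], [0.001, -0.001, -1.0]]
force: [-0.2, -0.5, 0.2]
opening: 0.649
grasp_force: 0.0
```

Call:
step_arm --pt "0.687 -0.367 0 0 0 -1 -0.3" --pt "0.687 -0.367 0 0 0 -1 -0.3" --pt "0.687 -0.367 0 0 0 -1 -0.3" --pt "0.687 -0.367 0 0 0 -1 -0.3" --pt "0.687 -0.367 0 0 0 -1 -0.3" --pt "0.687 -0.367 0 0 0 -1 -0.3" --pt "0.687 -0.367 0 0 0 -1 -0.3" --pt "0.687 -0.367 0 0 0 -1 -0.3"

```text
time_s: 1.77
position: [0.683, -0.0553, 0.2465]
tcp_rot: [[0.408, 0.913, -0.001], [0.913, -0.408, 0.0], [-0.0, -0.001, -1.0]]
force: [-0.8, -0.5, 0.4]
opening: 0.654
grasp_force: 0.0
```

Call:
step_arm --pt "0 0 0 0 0 -0.38 -0.3" --pt "0 0 0 0 0 -0.38 -0.3" --pt "0 0 0 0 0 -0.38 -0.3" --pt "0 0 0 0 0 -0.38 -0.3" --pt "0 0 0 0 0 -0.38 -0.3" --pt "0 0 0 0 0 -0.38 -0.3"

```text
time_s: 2.27
position: [0.6821, -0.058, 0.2474]
tcp_rot: [[0.128, 0.992, -0.001], [0.992, -0.128, 0.0], [-0.0, -0.001, -1.0]]
force: [-0.3, -0.1, 0.6]
opening: 0.65
grasp_force: 0.0
```

Run:
```python
from h import *
import pickle
s=read_state(); c=capture("wrist"); T=wristT(s,c); pickle.dump((s,c,T),open("w1.pkl","wb")); save("w1",c["image"],1.42)
print(T.round(3),c["vertical_fov"],c["cx"],c["cy"]); print(proj(c,T,[.682,-.057,.026])*1.42,proj(c,T,[.632,-.117,.031])*1.42)
```

```text
[[ 0.992 -0.124 -0.035  0.69 ]
 [-0.129 -0.956 -0.262  0.013]
 [-0.001  0.265 -0.964  0.385]
 [ 0.     0.     0.     1.   ]] 59.95177896350274 279.83001283744676 208.74645136805674
[398.98081403 258.35755876] [341.68520362 348.49767489]
```

View pics/w1.png

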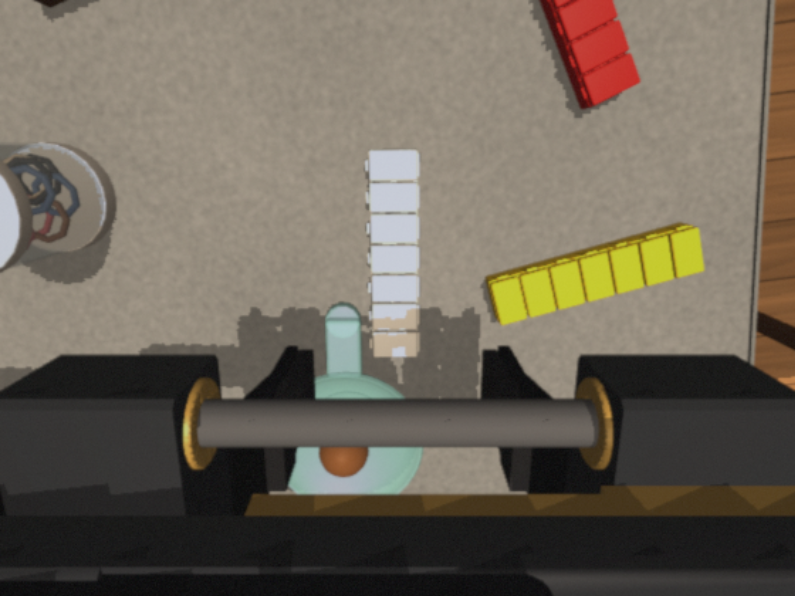

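The wrist view shows the organizer's top with corners (368, 151), (418, 151), (418, 357) and (373, 357). The handle's edges are at u ≈ 327 and 360, its end at (343, 303) and the ball at (343, 450).

Run:
```python
from h import *
import pickle
s,c,T=pickle.load(open("w1.pkl","rb")); k=1.42
P=lambda u,v,z: ray(c,T,(u/k,v/k),z)
q=np.array([P(*x,.026) for x in [(369.5,151),(418,151),(418,357),(373,357)]]); print(q.round(4),q.mean(0)); a=q[0]+q[1]-q[2]-q[3]; print("ang",np.degrees(np.arctan2(a[1],a[0])), np.linalg.norm(a)/2)
a=(P(327,330,.031)+P(360,330,.031))/2; b=(P(327,365,.031)+P(360,365,.031))/2; e=P(343,303,.028); print("handle",a,b,e,np.linalg.norm(P(327,340,.031)-P(360,340,.031)),P(343,452,.035),P(343,452,.04))
print("tcp err (tool x,y)",(np.array(s["tcp_rot"]).T@(q.mean(0)-s["position"])).round(4), read_state()["position"])
```

```text
[[ 0.6718  0.0179  0.026 ]
 [ 0.704   0.0137  0.026 ]
 [ 0.6864 -0.1328  0.026 ]
 [ 0.6532 -0.1285  0.026 ]] [ 0.67887412 -0.05742554  0.026     ]
ang 82.96521646709195 0.147604702951082
handle [ 0.63555101 -0.10307296  0.031     ] [ 0.6312809  -0.12999078  0.031     ] [ 0.6379426  -0.08376217  0.028     ] 0.02400182858578518 [ 0.62033406 -0.19914912  0.035     ] [ 0.62133451 -0.19611684  0.04      ]
tcp err (tool x,y) [ 2.000e-04 -3.200e-03  2.214e-01] [ 0.68222749 -0.05792957  0.24746464]
```

Call:
step_arm --pt "0 -0.008 0.12 0 0 0 -0.3" --pt "0 -0.008 0.24 0 0 0 -0.3" --pt "0 -0.008 0.36 0 0 0 -0.3" --pt "0 -0.008 0.46 0 0 0 -0.3" --pt "0 -0.008 0.55 0 0 0 -0.3" --pt "0 -0.008 0.6 0 0 0 -0.3" --pt "0 -0.008 0.64 0 0 0 -0.3" --pt "0 -0.008 0.66 0 0 0 -0.3"

```text
time_s: 2.98
position: [0.6793, -0.0571, 0.0476]
tcp_rot: [[0.127, 0.992, -0.002], [0.992, -0.127, 0.001], [0.0, -0.003, -1.0]]
force: [-0.9, -0.8, 0.2]
opening: 0.653
grasp_force: 0.0
```

Call:
step_arm --pt "0 0 0.02 0 0 0 -0.3" --pt "0 0 0.04 0 0 0 -0.3" --pt "0 0 0.06 0 0 0 -0.3" --pt "0 0 0.065 0 0 0 -0.3" --pt "0 0 0.065 0 0 0 0.0" --pt "0 0 0.065 0 0 0 0.4" --pt "0 0 0.065 0 0 0 1" --pt "0 0 0.065 0 0 0 1"

```text
time_s: 3.65
position: [0.6805, -0.0572, 0.0306]
tcp_rot: [[0.126, 0.992, 0.001], [0.992, -0.126, -0.0], [-0.0, 0.001, -1.0]]
force: [0.2, 0.2, -0.2]
opening: 0.432
grasp_force: 0.0
```

Call:
step_arm --pt "0 0 0 0 0 0 1" --pt "0 0 0 0 0 0 1"

```text
time_s: 3.82
position: [0.6804, -0.0571, 0.0306]
tcp_rot: [[0.126, 0.992, 0.001], [0.992, -0.126, -0.0], [-0.0, 0.001, -1.0]]
force: [-0.9, 0.4, 2.1]
opening: 0.388
grasp_force: 30.0
```

Call:
step_arm --pt "0 0 -0.02 0 0 0 1" --pt "0 0 -0.06 0 0 0 1" --pt "0 0 -0.14 0 0 0 1" --pt "0 0 -0.24 0 0 0 1" --pt "0 0 -0.34 0 0 0 1" --pt "0 0 -0.42 0 0 0 1" --pt "0 0 -0.46 0 0 0 1" --pt "0 0 -0.47 0 0 0 1"

```text
time_s: 4.48
position: [0.6819, -0.0575, 0.175]
tcp_rot: [[0.126, 0.992, 0.006], [0.992, -0.126, -0.002], [-0.001, 0.007, -1.0]]
force: [0.4, -1.1, -1.2]
opening: 0.387
grasp_force: 30.0
```

Call:
step_arm --pt "0.03 -0.02 0 0 0 0 1" --pt "0.09 -0.061 0 0 0 0 1" --pt "0.16 -0.108 0 0 0 0 1" --pt "0.23 -0.156 0 0 0 0 1" --pt "0.3 -0.203 0 0 0 0 1" --pt "0.37 -0.25 0 0 0 0 1" --pt "0.44 -0.3 0 0 0 0 1" --pt "0.512 -0.347 0 0 0 0 1"

```text
time_s: 5.15
position: [0.5931, 0.1099, 0.1686]
tcp_rot: [[0.126, 0.992, -0.006], [0.992, -0.126, 0.0], [-0.0, -0.006, -1.0]]
force: [-0.4, -0.2, -0.7]
opening: 0.388
grasp_force: 30.0
```

Call:
step_arm --pt "0.09 -0.061 0 0 0 -0.06 1" --pt "0.17 -0.115 0 0 0 -0.14 1" --pt "0.25 -0.169 0 0 0 -0.22 1" --pt "0.33 -0.224 0 0 0 -0.3 1" --pt "0.41 -0.278 0 0 0 -0.37 1" --pt "0.47 -0.319 0 0 0 -0.42 1" --pt "0.5 -0.34 0 0 0 -0.445 1" --pt "0.512 -0.347 0 0 0 -0.447 1"

```text
time_s: 5.82
position: [0.5095, 0.2752, 0.1694]
tcp_rot: [[-0.226, 0.974, -0.004], [0.974, 0.226, -0.001], [-0.0, -0.004, -1.0]]
force: [0.7, -0.8, -0.4]
opening: 0.39
grasp_force: 30.0
```

Run:
```python
from h import *
import pickle
s=read_state(); c=capture("wrist"); T=wristT(s,c); pickle.dump((s,c,T),open("w2.pkl","wb")); save("w2",c["image"],1.42)
print(s["position"],s["tcp_rot"],s["grasp_force"])
c=capture("scene"); save("s2",c["image"],1.42)
```

```text
[0.50947394 0.27518984 0.16938596] [[-2.25854166e-01  9.74151832e-01 -4.25488596e-03]
 [ 9.74161116e-01  2.25851442e-01 -1.11640635e-03]
 [-1.26577158e-04 -4.39708948e-03 -9.99990325e-01]] 29.99263107776642
```

View pics/w2.png

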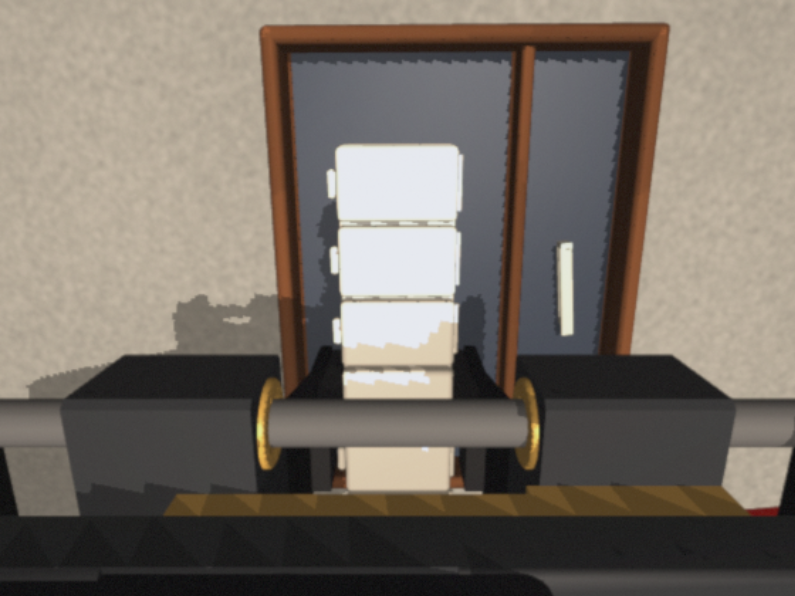

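The wrist view shows the tray's far top corners at (262, 27) and (668, 25), the divider end at (529, 46), and the held organizer in line above the large compartment.

Run:
```python
from h import *
import pickle
s,c,T=pickle.load(open("w2.pkl","rb")); k=1.42
P=lambda u,v,z: ray(c,T,(u/k,v/k),z)
a,b=P(262,27,.032),P(668,25,.032); d=b-a; ang=np.arctan2(d[1],d[0]); print(a,b,np.linalg.norm(d),np.degrees(ang))
ux=np.array([np.cos(ang),np.sin(ang),0]); uy=np.array([-ux[1],ux[0],0])
m=(a+b)/2-.13*uy; L=m-.0305*ux; L[2]=.008; print("tray",m,"large",L)
e=L-s["position"]; print("tool",np.array(s["tcp_rot"]).T@e, "tool y yaw",np.degrees(np.arctan2(s["tcp_rot"][1][1],s["tcp_rot"][0][1])))
```

```text
[0.41422054 0.38824465 0.032     ] [0.60473354 0.43293332 0.032     ] 0.19568413023878217 13.201213013011138
tray [0.53916533 0.28402436 0.032     ] large [0.50947133 0.27705903 0.008     ]
tool [0.00184191 0.00112924 0.16138232] tool y yaw 13.053079482646595
```

Call:
step_arm --pt "0.005 0.003 0.08 0 0 0 1" --pt "0.005 0.003 0.16 0 0 0 1" --pt "0.005 0.003 0.24 0 0 0 1" --pt "0.005 0.003 0.31 0 0 0 1" --pt "0.005 0.003 0.36 0 0 0 1" --pt "0.005 0.003 0.4 0 0 0 1" --pt "0.005 0.003 0.415 0 0 0 1" --pt "0.005 0.003 0.42 0 0 0 1"

```text
time_s: 6.58
position: [0.513, 0.2745, 0.0441]
tcp_rot: [[-0.221, 0.975, -0.001], [0.975, 0.221, -0.001], [-0.0, -0.002, -1.0]]
force: [-0.4, 0.2, -0.7]
opening: 0.388
grasp_force: 30.0
```

Call:
step_arm --pt "0 0 0.003 0 0 0 1" --pt "0 0 0.006 0 0 0 1" --pt "0 0 0.009 0 0 0 1" --pt "0 0 0.012 0 0 0 1" --pt "0 0 0.012 0 0 0 1"

```text
time_s: 7.0
position: [0.513, 0.2756, 0.0419]
tcp_rot: [[-0.223, 0.975, 0.001], [0.975, 0.223, 0.0], [0.0, 0.001, -1.0]]
force: [0.1, -0.4, -1.0]
opening: 0.386
grasp_force: 30.0
```

Call:
step_arm --pt "0 0 0.003 0 0 0 1" --pt "0 0 0.006 0 0 0 1" --pt "0 0 0.008 0 0 0 1" --pt "0 0 0.009 0 0 0 1" --pt "0 0 0.01 0 0 0 1" --pt "0 0 0.01 0 0 0 1"

```text
time_s: 7.5
position: [0.5128, 0.2755, 0.0385]
tcp_rot: [[-0.223, 0.975, -0.0], [0.975, 0.223, -0.0], [0.0, -0.0, -1.0]]
force: [-0.7, 1.5, 0.6]
opening: 0.391
grasp_force: 30.0
```

Call:
step_arm --pt "0 0 0.001 0 0 0 1" --pt "0 0 0.002 0 0 0 1" --pt "0 0 0.002 0 0 0 1"

```text
time_s: 7.75
position: [0.5127, 0.2755, 0.0385]
tcp_rot: [[-0.223, 0.975, 0.0], [0.975, 0.223, -0.0], [-0.0, 0.0, -1.0]]
force: [-1.1, -0.7, 5.1]
opening: 0.389
grasp_force: 30.0
```

Call:
step_arm --pt "0 0 0 0 0 0 0.1" --pt "0 0 0 0 0 0 0.0" --pt "0 0 0 0 0 0 -0.1" --pt "0 0 0 0 0 0 -0.2" --pt "0 0 0 0 0 0 -0.2" --pt "0 0 -0.01 0 0 0 -0.2" --pt "0 0 -0.03 0 0 0 -0.2" --pt "0 0 -0.07 0 0 0 -0.2"

```text
time_s: 8.42
position: [0.512, 0.2752, 0.0584]
tcp_rot: [[-0.223, 0.975, -0.003], [0.975, 0.223, -0.001], [-0.0, -0.003, -1.0]]
force: [0.5, -0.6, 0.1]
opening: 0.599
grasp_force: 0.0
```

Call:
step_arm --pt "0 0 -0.07 0 0 0 -0.2" --pt "0 0 -0.16 0 0 0 -0.2" --pt "0 0 -0.27 0 0 0 -0.2" --pt "0 0 -0.38 0 0 0 -0.3" --pt "0 0 -0.48 0 0 0 -0.3" --pt "0 0 -0.56 0 0 0 -0.3" --pt "0 0 -0.6 0 0 0 -0.3" --pt "0 0 -0.62 0 0 0 -0.3"

```text
time_s: 9.08
position: [0.5139, 0.2759, 0.2489]
tcp_rot: [[-0.223, 0.975, 0.006], [0.975, 0.223, 0.002], [0.001, 0.006, -1.0]]
force: [0.5, -0.2, 0.2]
opening: 0.652
grasp_force: 0.0
```

Run:
```python
from h import *
import pickle
s=read_state(); c=capture("wrist"); T=wristT(s,c); save("w3",c["image"],1); print(s["position"])
```

```text
[0.51388246 0.27594092 0.24890304]
```

View pics/w3.png

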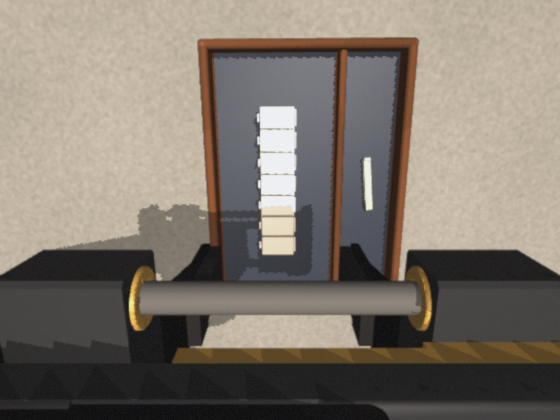

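Call:
step_arm --pt "-0.08 0 0 0 0 0 -0.3" --pt "-0.2 0 0 0 0 0 -0.3" --pt "-0.32 0 0 0 0 0 -0.3" --pt "-0.44 0.01 0 0 0 0 -0.3" --pt "-0.56 0.01 0 0 0 0 -0.3" --pt "-0.68 0.01 0 0 0 0 -0.3" --pt "-0.76 0.013 0 0 0 0 -0.3" --pt "-0.782 0.013 0 0 0 0 -0.3"

```text
time_s: 9.8
position: [0.5695, 0.0438, 0.2439]
tcp_rot: [[-0.219, 0.976, -0.001], [0.976, 0.219, -0.001], [-0.001, -0.001, -1.0]]
force: [0.1, -0.1, -0.9]
opening: 0.653
grasp_force: 0.0
```

Call:
step_arm --pt "-0.1 0 0 0 0 0.08 -0.3" --pt "-0.22 0 0 0 0 0.18 -0.3" --pt "-0.34 0 0 0 0 0.28 -0.3" --pt "-0.46 0.01 0 0 0 0.36 -0.3" --pt "-0.58 0.01 0 0 0 0.42 -0.3" --pt "-0.68 0.01 0 0 0 0.45 -0.3" --pt "-0.76 0.013 0 0 0 0.46 -0.3" --pt "-0.782 0.013 0 0 0 0.46 -0.3"

```text
time_s: 10.47
position: [0.6256, -0.1834, 0.2438]
tcp_rot: [[0.139, 0.99, -0.0], [0.99, -0.139, -0.001], [-0.001, 0.0, -1.0]]
force: [-0.9, 0.1, -0.1]
opening: 0.646
grasp_force: 0.0
```

The organizer lies flat, lids up, in the large compartment: (260–296, 107–255) in the picture. Next I measure the handle.

Call:
step_arm --pt "0 0 0 0 0 0 -0.3" --pt "0 0 0 0 0 0 -0.3" --pt "0 0 0 0 0 0 -0.3"

```text
time_s: 10.72
position: [0.6243, -0.1779, 0.2444]
tcp_rot: [[0.134, 0.991, -0.002], [0.991, -0.134, 0.002], [0.001, -0.002, -1.0]]
force: [0.0, -0.5, -0.3]
opening: 0.651
grasp_force: 0.0
```

Run:
```python
from h import *
import pickle
s=read_state(); c=capture("wrist"); T=wristT(s,c); pickle.dump((s,c,T),open("w4.pkl","wb")); print(s["position"])
im=c["image"][100:310,180:380]; save("w4",im,2.8)
c=capture("top"); pickle.dump(c,open("top2.pkl","wb"))
```

```text
[ 0.62433584 -0.17793402  0.24435447]
```

View pics/w4.png

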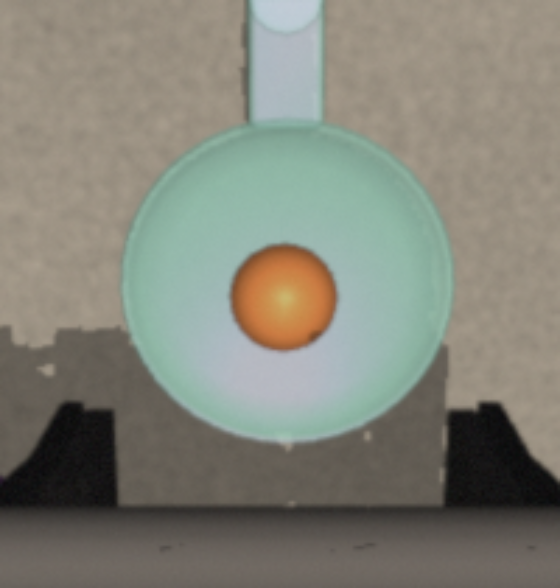

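The crop shows the rim spanning u 121–453 and v 120–440, the handle edges at u 249 and 322, and the ball centred at (284, 297).

Run:
```python
from h import *
import pickle
s,c,T=pickle.load(open("w4.pkl","rb"))
P=lambda u,v,z: ray(c,T,(u/2.8+180,v/2.8+100),z)
C=(P(121,283,.031)+P(453,283,.031))/2; D=(P(286,120,.031)+P(286,440,.031))/2
print("rim",C,D,np.linalg.norm(P(121,283,.031)-P(453,283,.031)),np.linalg.norm(P(286,120,.031)-P(286,440,.031)))
print("ball",P(284,297,.035))
a=(P(249,50,.031)+P(322,50,.031))/2;b=(P(250,115,.031)+P(322,115,.031))/2
print(a,b,np.linalg.norm(P(249,50,.031)-P(322,50,.031)),np.degrees(np.arctan2(*(a-b)[1::-1])))
hm=cv2.cvtColor(c["image"],cv2.COLOR_RGB2HSV); save("dummy",c["image"])
A=(a+b)/2
for ctr in (D,P(284,297,.035)):
    d=A-ctr; d[2]=0; th=np.arctan2(d[1],d[0]); h=ctr+.082*np.array([np.cos(th),np.sin(th),0]); print("th",np.degrees(th),"h",h, "tool",np.array(s["tcp_rot"]).T@(h-s["position"]))
print("tool x yaw",np.degrees(np.arctan2(s["tcp_rot"][1][0],s["tcp_rot"][0][0])))
```

```text
rim [ 0.62305116 -0.1943272   0.031     ] [ 0.62253754 -0.19566532  0.031     ] 0.11787597237637443 0.11712417382251214
ball [ 0.62146604 -0.19823152  0.035     ]
[ 0.63328065 -0.11469576  0.031     ] [ 0.63058279 -0.13596434  0.031     ] 0.024405174394563068 82.77081587397723
th 82.39243996108702 h [ 0.63339329 -0.11438707  0.031     ] tool [0.06388888 0.00087098 0.21344281]
th 81.83047707947397 h [ 0.63311844 -0.11706366  0.035     ] tool [0.06120524 0.00095004 0.20943888]
tool x yaw 82.28064401734136
```

Call:
step_arm --pt "0.05 0.001 0 0 0 0 -0.3" --pt "0.11 0.002 0.03 0 0 0 -0.3" --pt "0.16 0.003 0.1 0 0 0 -0.3" --pt "0.19 0.003 0.2 0 0 0 -0.3" --pt "0.195 0.003 0.3 0 0 0 -0.3" --pt "0.195 0.003 0.39 0 0 0 -0.3" --pt "0.195 0.003 0.45 0 0 0 -0.3" --pt "0.195 0.003 0.49 0 0 0 -0.3"

```text
time_s: 11.48
position: [0.6326, -0.1196, 0.0956]
tcp_rot: [[0.134, 0.991, -0.004], [0.991, -0.134, 0.002], [0.001, -0.004, -1.0]]
force: [-0.5, -0.2, -0.0]
opening: 0.652
grasp_force: 0.0
```

Call:
step_arm --pt "0 0 0.04 0 0 0 -0.3" --pt "0 0 0.08 0 0 0 -0.3" --pt "0 0 0.12 0 0 0 -0.3" --pt "0 0 0.15 0 0 0 -0.3" --pt "0 0 0.18 0 0 0 -0.3" --pt "0 0 0.2 0 0 0 -0.3" --pt "0 0 0.2 0 0 0 -0.3" --pt "0 0 0.2 0 0 0 -0.3"

```text
time_s: 12.15
position: [0.6339, -0.1224, 0.0377]
tcp_rot: [[0.136, 0.991, -0.0], [0.991, -0.136, 0.0], [0.0, -0.0, -1.0]]
force: [-0.1, 0.5, 0.6]
opening: 0.648
grasp_force: 0.0
```

Call:
step_arm --pt "0.004 -0.003 0.008 0 0 0 -0.3" --pt "0.007 -0.003 0.016 0 0 0 0" --pt "0.007 -0.003 0.022 0 0 0 0.1" --pt "0.007 -0.003 0.022 0 0 0 0.2" --pt "0.007 -0.003 0.022 0 0 0 0.28" --pt "0.007 -0.003 0.022 0 0 0 0.3" --pt "0.007 -0.003 0.022 0 0 0 0.3"

```text
time_s: 12.73
position: [0.6334, -0.1202, 0.0314]
tcp_rot: [[0.136, 0.991, 0.0], [0.991, -0.136, -0.0], [-0.0, 0.0, -1.0]]
force: [-0.2, -0.2, 0.3]
opening: 0.363
grasp_force: 0.0
```

Call:
step_arm --pt "0 0 0 0 0 0 0.34" --pt "0 0 0 0 0 0 0.36" --pt "0 0 0 0 0 0 0.38" --pt "0 0 0 0 0 0 0.4" --pt "0 0 0 0 0 0 0.45" --pt "0 0 0 0 0 0 1" --pt "0 0 0 0 0 0 1" --pt "0 0 0 0 0 0 1"

```text
time_s: 13.4
position: [0.6335, -0.1202, 0.0313]
tcp_rot: [[0.136, 0.991, 0.0], [0.991, -0.136, -0.0], [-0.0, 0.0, -1.0]]
force: [0.7, 0.6, -0.7]
opening: 0.297
grasp_force: 30.0
```

Call:
step_arm --pt "0 0 0 0 0 0 1" --pt "0 0 0 0 0 0 1" --pt "0 0 0 0 0 0 1" --pt "0 0 0 0 0 0 1" --pt "0 0 0 0 0 0 1" --pt "0 0 0 0 0 0 1" --pt "0 0 0 0 0 0 1" --pt "0 0 0 0 0 0 1"

```text
time_s: 14.07
position: [0.6334, -0.1201, 0.0313]
tcp_rot: [[0.136, 0.991, 0.0], [0.991, -0.136, -0.0], [-0.0, 0.0, -1.0]]
force: [0.8, 0.5, -0.2]
opening: 0.293
grasp_force: 30.0
```

Call:
step_arm --pt "0 0 -0.002 0 0 0 1" --pt "0 0 -0.005 0 0 0 1" --pt "0 0 -0.009 0 0 0 1" --pt "0 0 -0.014 0 0 0 1" --pt "0 0 -0.019 0 0 0 1" --pt "0 0 -0.023 0 0 0 1" --pt "0 0 -0.026 0 0 0 1" --pt "0 0 -0.027 0 0 0 1"

```text
time_s: 14.73
position: [0.6333, -0.1201, 0.0395]
tcp_rot: [[0.136, 0.991, 0.0], [0.991, -0.136, 0.0], [0.0, 0.0, -1.0]]
force: [-0.8, 0.3, -2.5]
opening: 0.295
grasp_force: 30.0
```

Call:
step_arm --pt "0 0 0 0 0 0 1" --pt "0 0 0 0 0 0 1" --pt "0 0 0 0 0 0 1" --pt "0 0 0 0 0 0 1" --pt "0 0 0 0 0 0 1" --pt "0 0 0 0 0 0 1"

```text
time_s: 15.23
position: [0.6333, -0.1201, 0.0393]
tcp_rot: [[0.136, 0.991, -0.0], [0.991, -0.136, 0.0], [0.0, -0.0, -1.0]]
force: [1.1, 0.5, -2.8]
opening: 0.288
grasp_force: 30.0
```

Run:
```python
from h import *
s=read_state(); c=capture("scene"); print(s["position"],s["moment"],s["force"],s["grasp_force"])
save("s5",c["image"][140:240,190:300],5)
import pickle; pickle.dump(c,open("s5.pkl","wb"))
```

```text
[ 0.63326487 -0.12009843  0.03930207] [ 0.19740179 -0.07894144  0.00360902] [ 1.0999773   0.45856897 -2.84858817] 29.97046759352088
```

View pics/s5.png

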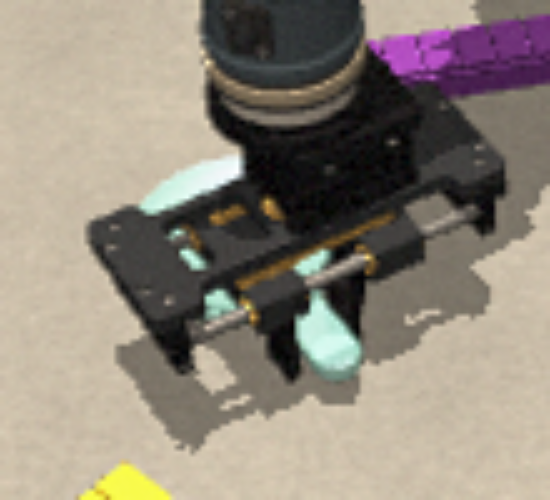

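Call:
step_arm --pt "0 0 -0.003 0 0 0 1" --pt "0 0 -0.009 0 0 0 1" --pt "0 0 -0.018 0 0 0 1" --pt "0 0 -0.03 0 0 0 1" --pt "0 0 -0.044 0 0 0 1" --pt "0 0 -0.06 0 0 0 1" --pt "0 0 -0.078 0 0 0 1" --pt "0 0 -0.096 0 0 0 1"

```text
time_s: 15.95
position: [0.6334, -0.1201, 0.0689]
tcp_rot: [[0.136, 0.991, 0.0], [0.991, -0.136, -0.0], [-0.0, 0.0, -1.0]]
force: [0.9, -0.3, -1.6]
opening: 0.295
grasp_force: 30.0
```

Call:
step_arm --pt "0 0 -0.018 0 0 0 1" --pt "0 0 -0.036 0 0 0 1" --pt "0 0 -0.054 0 0 0 1" --pt "0 0 -0.072 0 0 0 1" --pt "0 0 -0.09 0 0 0 1" --pt "0 0 -0.108 0 0 0 1" --pt "0 0 -0.126 0 0 0 1" --pt "0 0 -0.144 0 0 0 1"

```text
time_s: 16.62
position: [0.6333, -0.1201, 0.1119]
tcp_rot: [[0.136, 0.991, -0.0], [0.991, -0.136, 0.0], [0.0, -0.0, -1.0]]
force: [0.4, -0.3, -2.0]
opening: 0.295
grasp_force: 30.0
```

Call:
step_arm --pt "0 0 -0.016 0 0 0 1" --pt "0 0 -0.03 0 0 0 1" --pt "0 0 -0.042 0 0 0 1" --pt "0 0 -0.052 0 0 0 1" --pt "0 0 -0.059 0 0 0 1" --pt "0 0 -0.063 0 0 0 1" --pt "0 0 -0.065 0 0 0 1" --pt "0 0 -0.066 0 0 0 1"

```text
time_s: 17.28
position: [0.6332, -0.1201, 0.1311]
tcp_rot: [[0.136, 0.991, -0.0], [0.991, -0.136, 0.0], [0.0, -0.0, -1.0]]
force: [0.1, 0.1, -3.4]
opening: 0.293
grasp_force: 30.0
```

Call:
step_arm --pt "0 0 0 0 0 0 1" --pt "0 0 0 0 0 0 1" --pt "0 0 0 0 0 0 1" --pt "0 0 0 0 0 0 1"

```text
time_s: 17.62
position: [0.6332, -0.1201, 0.131]
tcp_rot: [[0.136, 0.991, -0.0], [0.991, -0.136, 0.0], [0.0, -0.0, -1.0]]
force: [0.4, 0.7, -1.6]
opening: 0.291
grasp_force: 30.0
```

Run:
```python
from h import *
s=read_state(); print(s["position"],s["moment"],s["force"],s["grasp_force"])
c=capture("top"); t=c["image"][160:250,270:380]; 
w=capture("wrist"); save("w6",w["image"])
c2=capture("scene");sc=c2["image"][110:230,170:310]
f=lambda a:cv2.resize(a,(400,300),interpolation=cv2.INTER_CUBIC)
save("m6",np.vstack([np.hstack([f(t),f(sc)]),np.hstack([f(w["image"]),f(w["image"][150:300,180:380])])]))
```

```text
[ 0.63321973 -0.12010068  0.1309966 ] [ 0.19915227 -0.19225494 -0.02352538] [ 0.3612802   0.71823377 -1.56808572] 29.970632269978523
```

View pics/m6.png

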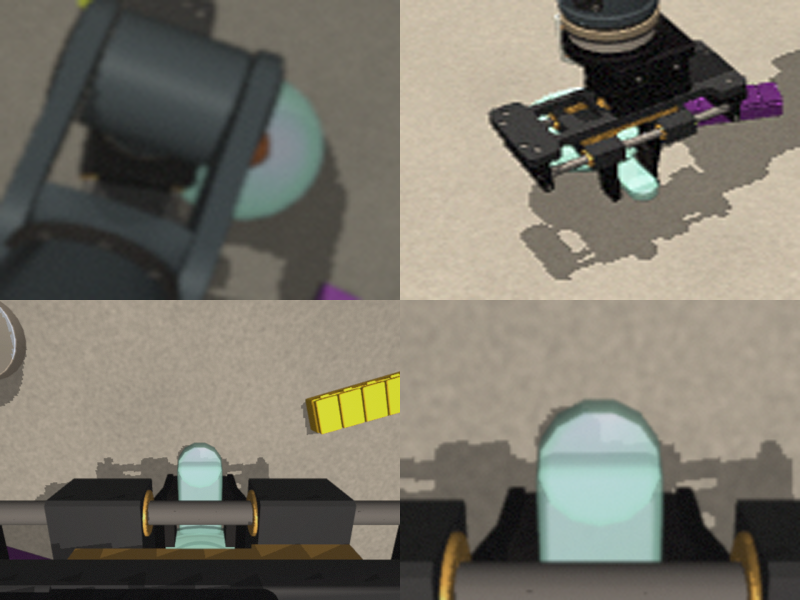

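The montage shows the dish in the air, with the rim's right edge at top-camera u ≈ 358.8 and the ball's right edge at u ≈ 344.2. I compare those with the level prediction.

Run:
```python
from h import *
import pickle
c=pickle.load(open("top2.pkl","rb"));T=c["world_from_camera"]
h=np.array([.6332,-.1201,0]); x=-np.array([.136,.991,0]); C=h+.077*x
for dz in (0,-.004,-.008):
  rim=[proj(c,T,C+[.06*np.cos(a),.06*np.sin(a),.131+dz]) for a in np.linspace(0,6.28,60)]
  i=np.argmax([r[0] for r in rim]); b=[proj(c,T,C+[.019*np.cos(a),.019*np.sin(a),.135+dz])[0] for a in np.linspace(0,6.28,60)]
  print(dz,rim[i],max(b))
# before lift: actual pixels in top2 of rim? colour segmentation of right edge
for n in ("top.pkl",):
  im=pickle.load(open(n,"rb"))["image"]; hs=cv2.cvtColor(im,cv2.COLOR_RGB2HSV)
  m=(hs[:,:,0]>70)&(hs[:,:,0]<105)&(hs[:,:,1]>40); ys,xs=np.nonzero(m[170:240,300:370]); print("rim right start",xs.max()+300)
  m=(hs[:,:,0]<15)&(hs[:,:,1]>110); ys,xs=np.nonzero(m[170:240,300:370]); print("ball",xs.min()+300,xs.max()+300,ys.mean()+170)
c2=capture("top"); hs=cv2.cvtColor(c2["image"],cv2.COLOR_RGB2HSV)
m=(hs[:,:,0]>70)&(hs[:,:,0]<105)&(hs[:,:,1]>40); ys,xs=np.nonzero(m[170:240,340:370]); print("rim now",xs.max()+340)
m=(hs[:,:,0]<15)&(hs[:,:,1]>110); ys,xs=np.nonzero(m[170:240,320:370]); print("ball now",xs.max()+320)
s=read_state();print(s["moment"],s["force"])
```

```text
0 [358.76112568 204.49940736] 343.3539538111508
-0.004 [358.51283001 204.62329671] 343.15518662373364
-0.008 [358.26614463 204.74638259] 342.95771236864454
rim right start 352
ball 327 338 205.9230769230769
rim now 358
ball now 342
[ 0.10576161 -0.12727418 -0.02049906] [-0.88150695  0.3468559  -2.09900951]
```

Call:
step_arm --pt "0 0 0 0 0 -0.003 1" --pt "0 0 0 0 0 -0.011 1" --pt "0 0 0 0 0 -0.024 1" --pt "0 0 0 0 0 -0.043 1" --pt "0 0 0 0 0 -0.068 1" --pt "0 0 0 0 0 -0.098 1" --pt "0 0 0 0 0 -0.133 1" --pt "0 0 0 0 0 -0.173 1"

```text
time_s: 18.48
position: [0.6333, -0.1201, 0.1312]
tcp_rot: [[-0.002, 1.0, -0.0], [1.0, 0.002, 0.0], [0.0, -0.0, -1.0]]
force: [-0.5, -0.3, -2.4]
opening: 0.293
grasp_force: 30.0
```

Call:
step_arm --pt "0 0 0 0 0 -0.044 1" --pt "0 0 0 0 0 -0.089 1" --pt "0 0 0 0 0 -0.133 1" --pt "0 0 0 0 0 -0.178 1" --pt "0 0 0 0 0 -0.222 1" --pt "0 0 0 0 0 -0.267 1" --pt "0 0 0 0 0 -0.311 1" --pt "0 0 0 0 0 -0.356 1"

```text
time_s: 19.15
position: [0.6332, -0.1201, 0.1311]
tcp_rot: [[-0.278, 0.96, -0.0], [0.96, 0.278, 0.0], [0.0, -0.0, -1.0]]
force: [-0.5, -0.7, -2.9]
opening: 0.294
grasp_force: 30.0
```

Call:
step_arm --pt "0 0 0 0 0 -0.044 1" --pt "0 0 0 0 0 -0.089 1" --pt "0 0 0 0 0 -0.133 1" --pt "0 0 0 0 0 -0.178 1" --pt "0 0 0 0 0 -0.222 1" --pt "0 0 0 0 0 -0.267 1" --pt "0 0 0 0 0 -0.311 1" --pt "0 0 0 0 0 -0.356 1"

```text
time_s: 19.82
position: [0.6332, -0.1201, 0.1311]
tcp_rot: [[-0.533, 0.846, -0.0], [0.846, 0.533, 0.0], [0.0, -0.0, -1.0]]
force: [0.3, 0.2, -2.1]
opening: 0.292
grasp_force: 30.0
```

Call:
step_arm --pt "0 0 0 0 0 -0.044 1" --pt "0 0 0 0 0 -0.089 1" --pt "0 0 0 0 0 -0.133 1" --pt "0 0 0 0 0 -0.178 1" --pt "0 0 0 0 0 -0.222 1" --pt "0 0 0 0 0 -0.267 1" --pt "0 0 0 0 0 -0.311 1" --pt "0 0 0 0 0 -0.356 1"

```text
time_s: 20.48
position: [0.6331, -0.1201, 0.1311]
tcp_rot: [[-0.746, 0.666, -0.001], [0.666, 0.746, 0.0], [0.0, -0.0, -1.0]]
force: [-0.4, 0.1, -3.1]
opening: 0.292
grasp_force: 30.0
```

Call:
step_arm --pt "0 0 0 0 0 -0.044 1" --pt "0 0 0 0 0 -0.089 1" --pt "0 0 0 0 0 -0.133 1" --pt "0 0 0 0 0 -0.178 1" --pt "0 0 0 0 0 -0.222 1" --pt "0 0 0 0 0 -0.267 1" --pt "0 0 0 0 0 -0.311 1" --pt "0 0 0 0 0 -0.356 1"

```text
time_s: 21.15
position: [0.6331, -0.1201, 0.1311]
tcp_rot: [[-0.901, 0.435, -0.001], [0.435, 0.901, -0.0], [0.001, -0.0, -1.0]]
force: [-0.0, 0.7, -2.4]
opening: 0.295
grasp_force: 30.0
```

Call:
step_arm --pt "0 0 0 0 0 -0.044 1" --pt "0 0 0 0 0 -0.089 1" --pt "0 0 0 0 0 -0.133 1" --pt "0 0 0 0 0 -0.178 1" --pt "0 0 0 0 0 -0.222 1" --pt "0 0 0 0 0 -0.267 1" --pt "0 0 0 0 0 -0.311 1" --pt "0 0 0 0 0 -0.356 1"

```text
time_s: 21.82
position: [0.6331, -0.1201, 0.1311]
tcp_rot: [[-0.986, 0.169, -0.001], [0.169, 0.986, -0.0], [0.001, -0.0, -1.0]]
force: [0.5, 0.3, -2.3]
opening: 0.296
grasp_force: 30.0
```

Call:
step_arm --pt "0 0 0 0 0 -0.042 1" --pt "0 0 0 0 0 -0.081 1" --pt "0 0 0 0 0 -0.116 1" --pt "0 0 0 0 0 -0.146 1" --pt "0 0 0 0 0 -0.171 1" --pt "0 0 0 0 0 -0.191 1" --pt "0 0 0 0 0 -0.206 1" --pt "0 0 0 0 0 -0.214 1"

```text
time_s: 22.48
position: [0.6333, -0.1201, 0.1311]
tcp_rot: [[-1.0, 0.004, -0.0], [0.004, 1.0, -0.0], [0.0, -0.0, -1.0]]
force: [-0.4, -0.5, -3.0]
opening: 0.297
grasp_force: 30.0
```

Call:
step_arm --pt "0 0 0 0 0 -0.003 1" --pt "0 0 0 0 0 -0.005 1" --pt "0 0 0 0 0 -0.006 1" --pt "0 0 0 0 0 -0.006 1" --pt "0 0 0 0 0 -0.006 1" --pt "0 0 0 0 0 -0.006 1"

```text
time_s: 22.98
position: [0.6333, -0.1201, 0.1312]
tcp_rot: [[-1.0, 0.0, 0.0], [0.0, 1.0, -0.0], [-0.0, -0.0, -1.0]]
force: [-0.1, 0.1, -2.9]
opening: 0.294
grasp_force: 30.0
```

Run:
```python
from h import *
s=read_state(); R=s["tcp_rot"]; print(s["position"],np.array(R).round(4).tolist(),np.degrees(np.arctan2(R[1][0],R[0][0])),s["moment"],s["force"],s["joint_positions"])
c=capture("top"); t=c["image"][120:270,230:430]; c2=capture("scene");sc=c2["image"][90:240,120:320]
f=lambda a:cv2.resize(a,(400,300),interpolation=cv2.INTER_CUBIC)
save("m7",np.hstack([f(t),f(sc)]))
```

```text
[ 0.6333187  -0.12012779  0.13115883] [[-1.0, 0.0005, 0.0], [0.0005, 1.0, -0.0], [-0.0, -0.0, -1.0]] 179.97215044909353 [ 0.15887357  0.00423432 -0.02309417] [-0.08207448  0.05828355 -2.93096437] [-2.06556504e+01  3.97052781e+01  8.45860031e+01 -5.10319368e-04
  5.57060631e+01 -1.10627513e+02]
```

View pics/m7.png

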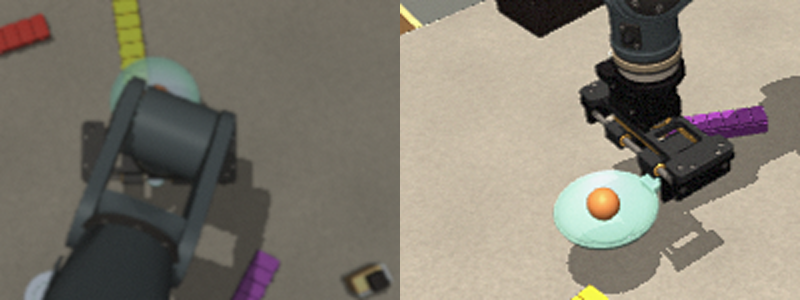

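The dish points out over the room-side edge with the ball in its middle. I make a last check of level and ball position from the scene camera.

Run:
```python
from h import *
from scipy.optimize import least_squares
s=read_state(); c=capture("scene"); T=c["world_from_camera"]; im=c["image"]; hs=cv2.cvtColor(im,cv2.COLOR_RGB2HSV)
b=((hs[:,:,0]<15)&(hs[:,:,1]>110)); b[:150]=0;b[230:]=0;b[:,:190]=0;b[:,250:]=0
ys,xs=np.nonzero(b); print("ball px",xs.mean(),ys.mean(),len(xs))
TC=np.array([s["position"][0]+.077,s["position"][1],s["position"][2]-.0313])
print("pred ball",proj(c,T,TC+[0,0,.035]),"px per cm",proj(c,T,TC+[.01,0,.035]),proj(c,T,TC+[0,.01,.035]))
g=((hs[:,:,0]>70)&(hs[:,:,0]<105)&(hs[:,:,1]>25)).astype(np.uint8); g[:150]=0;g[230:]=0;g[:,:185]=0;g[:,245:]=0
print("glass bbox",np.nonzero(g)[1].min(),np.nonzero(g)[1].max(),np.nonzero(g)[0].min(),np.nonzero(g)[0].max())
for tilt in (0,2,4):
  t=np.radians(tilt); P=[]
  for a in np.linspace(0,6.28,120):
    q=np.array([.077+.06*np.cos(a),.06*np.sin(a),.0]); q=np.array([q[0]*np.cos(t),q[1],-q[0]*np.sin(t)+.0]); P.append(proj(c,T,np.array(s["position"])+q))
  P=np.array(P); print(tilt,P.min(0),P.max(0))
print(s["position"],s["grasp_force"],s["time_s"])
```

```text
ball px 222.03623188405797 191.9927536231884 138
pred ball [222.25806321 190.78925167] px per cm [218.5751338  192.86013261] [224.78102533 193.20371827]
glass bbox 197 244 150 214
0 [195.76428638 173.74118729] [248.94749743 211.76768078]
2 [196.12673709 174.14076339] [248.98701945 212.99228993]
4 [196.54439575 174.51444682] [249.03914686 214.17500763]
[ 0.63331039 -0.12009804  0.13115604] 29.9704953096807 23.0833
```

```bash
python3 -c "
from rig import *
print(hand_in())"
```

```text
the job is handed in; nothing more can be done
None
```

The job is handed in at about 23 s: the organizer lies flat, lids up, in the tray's large compartment, and the dish is held about 10 cm above the shelf with the bowl pointing at the room-side edge, level to about 1° and the ball within a few mm of the middle; I turned it above where it stood, so the bowl does not reach past the edge, and the grip was the fixed 30 N, not 40.

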